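Present a sample tube to the barcode reader

ROBOT

A 7-joint arm with a two-finger parallel gripper is mounted at the origin on a cart in front of the work surface, level with it; the furniture and walls round the work are solid. World frame = base frame: x ahead of the robot, y to its left, z up, the work surface at z = 0. Lengths are in m, angles in rad, forces in N, time in s.
With the tool pointing down it reaches from about 0.425 to 0.925 m from the base axis. Payload 6.8 kg.
Tool frame: the origin (TCP) lies between the finger pads; the fingertips stand 14 mm ahead of it and the grasp point (between the pads) lies 5 mm behind it; z points along the fingers, y is the line along which they close (so a half turn about z gives the same grasp; the last joint's range is limited). The gripper opens to 85 mm and grips with 20 to 120 N. Pads are 22 mm wide; open, the fingers measure 114 mm over their backs; the gripper's body (76 mm by 85 mm) begins 54 mm behind the grasp point. The pads swing forward as they close: fully open they stand 13 mm farther back than shut.
Start: joints at [-0.108, 0.477, 0.022, 1.555, -0.011, 1.109, -0.083], TCP at [0.675, 0, 0.225] pointing down, gripper open.
Joint ranges: [-2.96, 2.96], [-0.34, 2.1], [-1.41, 1.46], [0.24, 2.44], [-1.37, 4.51], [0.17, 1.92], [-2.96, 2.96]. Speed limits (rad/s): [2.39, 2.39, 3.14, 3.14, 3.14, 3.14, 3.14].

INTERFACE

Orientations are given as a rotation vector (axis times angle).
In Python, from bench import r, eyes, ticket gives the robot as it stands. The module is installed in compiled form; this text tells all that it offers.
- The arm moves only by the tool arm_command, never from a script. Its argument "plan" is text: rows parted by semicolons, each of 4 numbers parted by spaces: the shift along the tool's x, y, z in m, then the turn about the tool's z in degrees. In form: tx ty tz yaw; .... A call has 1 to 20 rows; each row shifts and turns the commanded pose from where the row before left it, along the tool's axes as they then stand; what a row does not reach is not made up. A row lasts 1/8 s, in which the tool goes at most 62.5 mm and 10.7 degrees, less where a joint would pass 70% of its speed; a pose out of reach is approached as far as the arm can. A call is refused whole if a number of a shift passes 0.0625 or a number of a turn 10.7, either way. A call with a gripper value outside its range is refused whole. "hand" is the closure, from -1 (fully open) to 1 (shut), set as the call begins (left out, the last holds). The fingers move at their own pace and stop on an object; "grip_force" is the grip in N (left out, the last holds). Time passes only in rows, so rows that do not move let the fingers close. It gives the time, the measured TCP pose, the force, the opening and the grip force at its end, in the units of the state.
- r.get_obs(): the state, without advancing time (a new reading comes with each control period).
- eyes.grab_frame(name): name is "scene" or "side" or "wrist"; returns (picture, depth): 480x640x3 uint8, red, green, blue; 480x640 float32, m along the optical axis (not along the pixel's ray), 0 where there is no reading.
- eyes.calibration(name): a dict with "fov_y" (degrees; the focal length in pixels is half the picture's height over the tangent of half this angle, whatever the lens; pixels are square), "cx", "cy" (the principal point, pixels), "origin" and "attitude" of the camera in the world; the wrist camera has in their place "tool_from_camera" (4x4, takes a point from camera to tool coordinates, whose origin is the TCP and whose axes are the flange's). Camera axes: x right, y up, looking along -z (the intrinsics and any distortion apply to the point x, -y, -z); pixel columns grow to the right and rows downward; lengths in m; the calibration is good to about 2 mm. A picture is of the moment at which its call begins: read the wrist's pose just before it. calibration takes no time and is no camera call.
- ticket.hand_in(): hands the job in; it is judged then, once.
The state is a dict: "clock": time; "joints": joint angles; "qvel": joint speeds; "tau": joint torques, N m; "tcp_pos": TCP position; "orientation": TCP orientation; "contact_force": force on the tool from outside, world axes, zero at the start; "moment": the same for the moment, N m; "grip_width": finger opening in m; "gripper_force": force on a finger pad.
Only numpy, scipy, OpenCV 4.12 (cv2) and the standard library are available. Lean on these libraries where they do the work, as an engineer would, in place of code of your own. Each camera call takes 0.05 s, during which the arm holds its last target. There are 200 camera calls.

TASK

In its carrier, turn the capped sample tube so that its barcode looks squarely out of the carrier's slot. Then take the carrier by its grip plate, lift it over to the tube reader, stand it flat on the reader's base plate with the slot towards the window, and slide it into the corner until its end lies flat on the reader's face and its side flat along the fence, both spring plungers pushed in. Finish while still gripping the carrier and pressing it firmly and square into that corner, as it must be held while it is read; disturb nothing else on the table.

Things in the scene. Friction and masses are not known exactly. Their poses are not given: they have to be found in the camera images.
- tube: Capped clear sample tube, 94 mm tall, body 33.6 mm and ribbed cap 41 mm in diameter (cap from 75 to 94 mm above its foot; cap and tube turn as one), 60 g. It stands loosely in the carrier's well. Origin: centre of its foot; z up its axis; its own +x points out through the middle of the barcode.
- label (a point): The middle of the tube's barcode label (white, black bars, about 24 mm round the tube and 40 mm high), 17 mm from the tube's axis and 38 mm above its foot. A white paper seal strip 10 mm wide runs from the label up over the cap's rim to the middle of the cap, on the same side, and is seen from above.
- carrier: Grey single-tube carrier, loose, 0.32 kg, base 130 mm (x) by 56 mm (y). Origin: middle of its underside; z up. At its +x end a 64 mm tall housing (x 9 to 65 mm) holds the tube in a 36 mm square well centred at x = 37 mm, floor 8 mm up; an 18 mm wide slot in the flat +x end face, from 26 mm up, shows the tube. Its +x end face and -y side face go against the reader.
- grip (a point): Where to grip the carrier: middle of the upright aluminium grip plate, 54 mm above the carrier's underside and 16 mm below the plate's top. The plate is 12 mm thick (carrier y) and 30 mm long (carrier x), and stands 75 mm from the tube's axis.
- slot (a point): Point in the middle of the read slot, in the carrier at x = +54 mm, y = 0, 46 mm up: the barcode's middle lies here when the tube faces squarely out of the slot.
- corner (a point): The carrier's lower corner between its +x end face and its -y side face (carrier x = +65 mm, y = -28 mm, z = 0). It meets the reader's inner corner when the carrier is home.
- reader: Fixed tube reader: white housing 115 mm tall, black face with dark window, on a 6 mm aluminium plate (x -140 mm on, y -16 to 90 mm). Origin: at table height below the inner corner of its face (plane x = 0) and its side fence (plane y = 0); +x into the reader, +y to the robot's left, z up. Home, the carrier lies on the plate, x -130 to 0, y 0 to 56 mm, axes parallel to the reader's.
- end_stop: The reader's flat black front face round the window, 106 mm wide, up to 108 mm above the table: the carrier's +x end face goes flat against it; a push of about 15 N seats and holds it (plunger, and friction on the plate and the other face, take up to 9 N of it). Same origin and axes as the reader.
- side_fence: Straight aluminium rail on the base plate at the robot's right, 12 mm thick, its top 38 mm above the table, from x = -135 to -5 mm of the reader: the carrier's -y side face goes flat against it; a push of about 15 N seats and holds it (plunger, and friction on the plate and the other face, take up to 9 N of it). Same origin and axes as the reader.
- end_plunger (a joint): Spring plunger (8 mm steel pin) in the reader's face at reader y = 28 mm, 22 mm above the table. It reads 0 when free (standing 4 mm out of the face) and about 0.004 m when pushed in flush; spring 1 N free, 2.6 N flush.
- side_plunger (a joint): The same kind of plunger in the side fence, at reader x = -95 mm, 14 mm above the table. It reads 0 when free (4 mm out) and about 0.004 m when flush; spring 1 N free, 2.6 N flush.
- orange_jar: Bystander: small jar with an orange cap, 41 mm wide, 53 mm tall. Origin under its centre.
- dropper_a: Bystander: white dropper bottle at the robot's left, 50 mm wide, 100 mm tall. Origin under its centre.
- dropper_b: Bystander: white dropper bottle at the robot's right, 50 mm wide, 100 mm tall. Origin under its centre.
- dropper_c: Bystander: the other white dropper bottle at the robot's right, 50 mm wide, 100 mm tall. Origin under its centre.
- purple_tube: Bystander: tall tube with a purple cap, 34 mm wide, 156 mm tall, standing on the table. Origin under its centre.
- spare: Bystander: a second, empty carrier behind the full tube rack; origin as the carrier's. That fixed wire rack of capped tubes, 105 mm tall, 0.23 m square about x = 0.45, y = 0.03 m, stands between the carrier's and the reader's places: lift the carrier over it.
Mind the look-alikes: they are no part of the job. What is shaped like the tube but green is not meant.

How it is judged:
By the outcome, as a careful person would: the job done as asked, in the order asked, and still so for the second after the job is handed in, while the arm keeps its last pose, push and grip.
It also fails if it takes over 72 s, if anything falls off the work surface, if the arm or the gripper's body presses on something with over 40 N, if the wrist force passes 120 N, or if a joint passes its speed limit or range.

## Working session

There is one attempt and no reset: what is moved stays moved. The work goes in short steps, Python scripts to look and compute and a tool call to move; the robot and the scene stay as the last step left them, time stands still between calls to the robot, and variables do not carry over. Pictures are saved under pics/ and viewed, at most 10 in all, crops included, and the job is handed in when it is done.

Besides the shell and the picture viewer there is one more tool, called after "Call:" by a JSON object that holds its "name" and its "arguments", one argument or row to a line. arm_command: Moves the arm, as the interface text tells. Its arguments: {"type":"object","properties":{"plan":{"type":"string"},"hand":{"type":"number"},"grip_force":{"type":"number"}},"required":["plan"]}

```bash
mkdir -p pics
cat > h.py <<'E'
import numpy as np, cv2
from scipy.spatial.transform import Rotation as R
from bench import r, eyes, ticket
def cam(name):
    o=r.get_obs(); c=eyes.calibration(name); im,d=eyes.grab_frame(name)
    f=240/np.tan(np.radians(c['fov_y'])/2)
    if 'origin' in c:
        A=np.array(c['attitude'],float); p=np.array(c['origin'])
        Rm=A if A.shape==(3,3) else R.from_rotvec(A).as_matrix()
    else:
        T=np.array(c['tool_from_camera']); W=R.from_rotvec(o['orientation']).as_matrix()
        Rm=W@T[:3,:3]; p=W@T[:3,3]+np.array(o['tcp_pos'])
    return dict(im=im,d=d,f=f,c=c,R=Rm,p=p,o=o)
def ray(k,u,v):
    return k['R']@np.array([(u-k['c']['cx'])/k['f'],-(v-k['c']['cy'])/k['f'],-1])
def plane(k,u,v,z):
    d=ray(k,u,v); return k['p']+d*(z-k['p'][2])/d[2]
def pt(k,u,v):
    return k['p']+ray(k,u,v)*k['d'][int(v),int(u)]
def cloud(k):
    v,u=np.mgrid[:480,:640]; c=k['c']
    P=np.stack([(u-c['cx'])/k['f'],-(v-c['cy'])/k['f'],-np.ones_like(u)],-1)*k['d'][...,None]
    return P@k['R'].T+k['p']
def proj(k,P):
    q=k['R'].T@(np.array(P)-k['p']); return k['c']['cx']+k['f']*q[0]/-q[2], k['c']['cy']-k['f']*q[1]/-q[2]
def save(n,im): cv2.imwrite('pics/'+n,im[...,::-1])
E
python3 - <<'E'
from h import *
for n in('scene','side'):
    k=cam(n); save(n+'0.png',k['im']); print(n,k['c'],k['p'])
print(eyes.calibration('wrist')); print(r.get_obs())
E
```

```text
scene {'fov_y': 53.999572895289255, 'cx': 323.66261569733666, 'cy': 238.93780310835797, 'origin': array([-0.14959973,  0.88386839,  0.67010029]), 'attitude': array([ 0.43188517, -1.27779279, -2.18220088])} [-0.14959973  0.88386839  0.67010029]
side {'fov_y': 47.553409713450804, 'cx': 317.69731830524546, 'cy': 250.30526267875817, 'origin': array([0.35492954, 1.20935086, 0.73977476]), 'attitude': array([ 0.12730286, -1.5378657 , -2.61283348])} [0.35492954 1.20935086 0.73977476]
{'fov_y': 62.36462978450979, 'cx': 319.85382920430214, 'cy': 239.06641389797778, 'tool_from_camera': array([[-4.79925532e-04,  9.55525843e-01,  2.94906990e-01,
         7.56349294e-02],
       [ 9.99999866e-01,  4.01748075e-04,  3.25678272e-04,
         5.11315030e-05],
       [ 1.92715690e-04,  2.94907107e-01, -9.55525908e-01,
        -1.47849539e-01],
       [ 0.00000000e+00,  0.00000000e+00,  0.00000000e+00,
         1.00000000e+00]])}
{'clock': 0.1, 'joints': array([-0.10812843,  0.47772995,  0.02232912,  1.55633311, -0.01146509,
        1.10928175, -0.08309577]), 'qvel': array([ 0.00078343, -0.00208716, -0.00041745, -0.00203115, -0.00050691,
        0.001291  , -0.00042227]), 'tau': array([ 5.69385389e-03, -5.97765398e+01,  1.61440808e+00, -2.81952703e+01,
        1.29656185e-02,  5.02699884e-03, -1.13572563e-05]), 'tcp_pos': array([6.74470857e-01, 6.73643279e-06, 2.24222513e-01]), 'orientation': array([-2.22061432e+00, -2.22079303e+00,  1.95512704e-03]), 'contact_force': array([-0.23971633,  0.0360234 ,  1.02445706]), 'moment': array([-0.04204125, -0.01422493,  0.01990045]), 'gripper_force': 0.0, 'grip_width': 0.08548772021615621}
```

View pics/scene0.png

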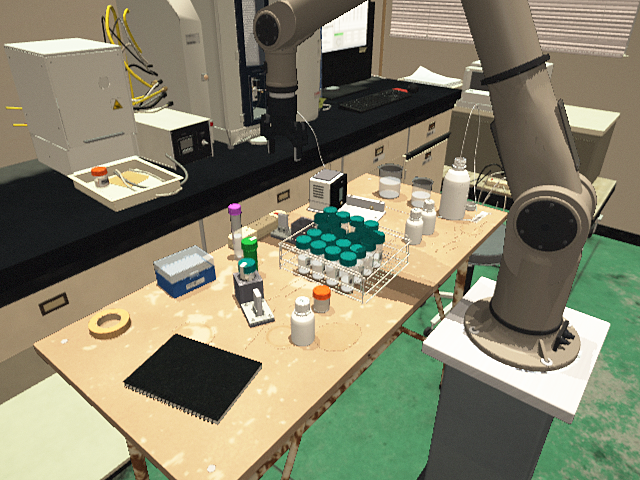

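View pics/side0.png

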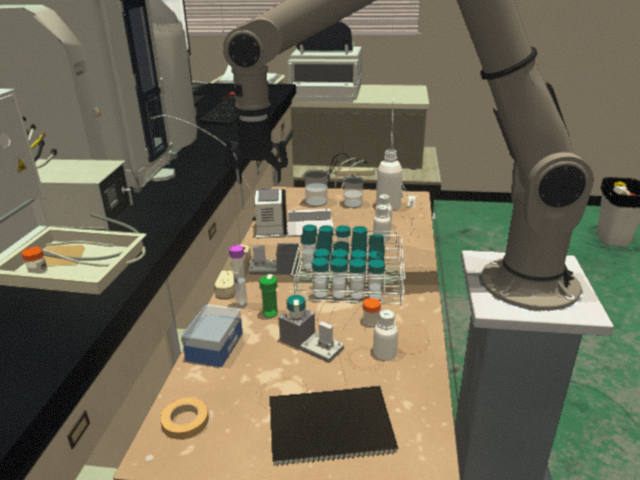

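The carrier with its teal-capped tube is at scene (248,285) / side (297,325), with the grip plate at scene (257,303) and side (326,335). The look-alikes are:
- the green tube at scene (250,248)
- the empty spare carrier at scene (278,225)
- the teal tubes in the rack

Only the tube in the grey carrier fits the description. The reader is at scene (328,190).

Run:
```python
from h import *
ks=cam('scene'); kd=cam('side')
print('cap',plane(ks,248,264,.102),plane(kd,296,300,.102))
print('plate',pt(ks,257,298),pt(kd,326,326), plane(ks,258,292,.07),plane(kd,326,324,.07))
print('jar',plane(ks,321,292,.05),'drA',pt(ks,302,320),'green',pt(ks,250,245),'purple',pt(ks,235,210))
print('reader',pt(ks,328,178),pt(kd,270,195),pt(kd,300,228))
a=ks['im'][225:345,200:340]; b=kd['im'][260:380,220:360]
save('c1.png',np.hstack([cv2.resize(x,None,fx=2.8,fy=2.8,interpolation=2) for x in(a,b)]))
```

```text
cap [0.52923377 0.28596896 0.102     ] [0.53736008 0.28508282 0.102     ]
plate [0.46153832 0.32838679 0.06408828] [0.47049199 0.32132142 0.06768008] [0.46925658 0.31718874 0.07      ] [0.47090903 0.31770644 0.07      ]
jar [0.38048388 0.21039294 0.05      ] drA [0.33639031 0.32706003 0.06732806] green [0.60304246 0.20944494 0.08951339] purple [0.67927831 0.18163353 0.15058579]
reader [ 0.68179038 -0.20388944  0.11472233] [ 0.70105308 -0.2242423   0.11436131] [ 0.61797664 -0.23536657  0.00542103]
```

View pics/c1.png

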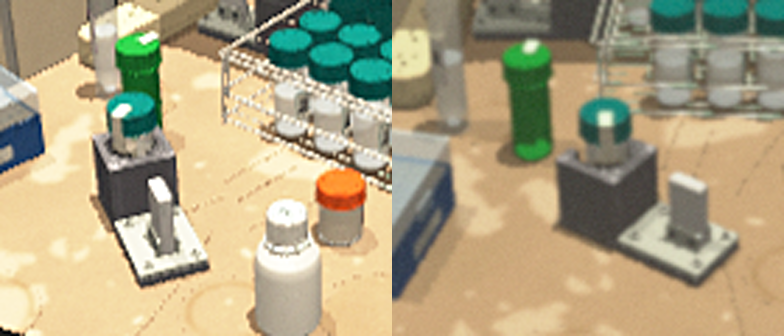

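The crop confirms it: the teal cap with its white seal strip stands in the grey carrier, with the aluminium plate to its right. The plain green tube is a separate object. I'll look at the reader from close by first, while the view is clear.

Call:
{"name": "arm_command", "arguments": {
  "plan": "-0.025 -0.008 -0.015 0;-0.025 -0.008 -0.015 0;-0.025 -0.008 -0.015 0;-0.025 -0.008 -0.015 0;-0.025 -0.008 -0.015 0;-0.025 -0.008 -0.015 0;-0.025 -0.008 -0.015 0;-0.025 -0.008 -0.015 0;0 0 0 0;0 0 0 0",
  "hand": -1
}}

```text
clock: 1.45
tcp_pos: [0.6111, -0.1988, 0.3444]
orientation: [-2.219, -2.222, -0.0]
contact_force: [-0.0, 0.2, -0.6]
grip_width: 0.0853
gripper_force: 0.0
```

Run:
```python
from h import *
k=cam('wrist'); save('w1.png',k['im']); np.savez('w1.npz',im=k['im'],d=k['d'],R=k['R'],p=k['p'],f=k['f'])
print(k['o']['tcp_pos'],k['o']['orientation'],k['o']['clock'])
```

```text
[ 0.61107282 -0.19876983  0.34438195] [-2.21948219e+00 -2.22161757e+00 -3.77193087e-04] 1.45
```

View pics/w1.png

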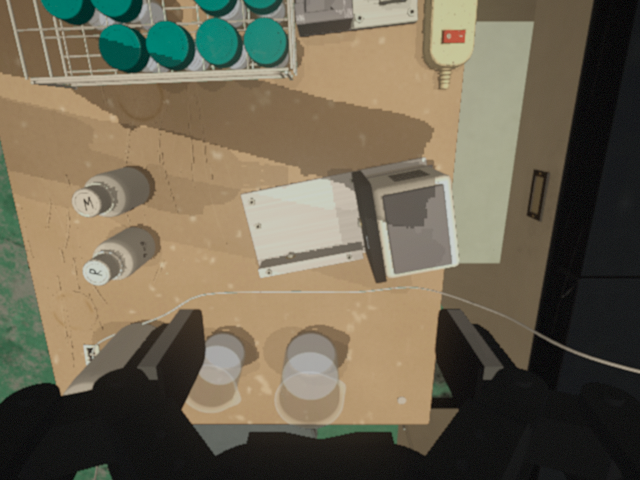

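The reader's plate runs from (243,192) to (262,276). Its black face edge runs from (355,172) to (383,280) and the fence from (262,265) to (375,250). I'll fit its planes using depth.

Run:
```python
from h import *
z=np.load('w1.npz'); k=dict(im=z['im'],d=z['d'],R=z['R'],p=z['p'],f=float(z['f']),c=eyes.calibration('wrist'))
P=cloud(k); im=z['im'].astype(int)
S=np.zeros((480,640),bool); S[150:290,235:470]=1
print('hist',[(round(a,3),int(n)) for n,a in zip(*np.histogram(P[S][:,2],bins=np.arange(-.01,.13,.004)))])
def rect(m,n):
    m=cv2.morphologyEx(m.astype(np.uint8),cv2.MORPH_OPEN,np.ones((3,3)))
    Q=P[m>0][:,:2]
    r_=cv2.minAreaRect((Q*1000).astype(np.float32)); print(n,len(Q),'z',np.median(P[m>0][:,2]),r_,(cv2.boxPoints(r_)).round(1).tolist())
Z=P[...,2]
rect(S&(Z>.028)&(Z<.045)&(np.arange(640)[None]<355),'fence')
rect(S&(Z>.003)&(Z<.012)&(im.min(-1)>150)&(np.arange(640)[None]<350),'plate')
rect(S&(Z>.100)&(Z<.125),'top')
rect(S&(Z>.100)&(Z<.125)&(im.max(-1)<70),'black')
# table height
print('table',np.median(Z[120:145,320:400]))
# edges
for u,v in [(243,192),(262,276),(355,172),(383,280),(458,264),(425,160)]:
    print(u,v,plane(k,u,v,.006).round(4),plane(k,u,v,.108).round(4),plane(k,u,v,.115).round(4))
save('c2.png',cv2.resize(z['im'][150:290,230:470],None,fx=3.3,fy=3.3,interpolation=2))
```

```text
hist [(np.float64(-0.01), 0), (np.float64(-0.006), 882), (np.float64(-0.002), 9745), (np.float64(0.002), 6615), (np.float64(0.006), 1665), (np.float64(0.01), 139), (np.float64(0.014), 173), (np.float64(0.018), 153), (np.float64(0.022), 180), (np.float64(0.026), 196), (np.float64(0.03), 148), (np.float64(0.034), 923), (np.float64(0.038), 262), (np.float64(0.042), 55), (np.float64(0.046), 45), (np.float64(0.05), 56), (np.float64(0.054), 71), (np.float64(0.058), 49), (np.float64(0.062), 77), (np.float64(0.066), 54), (np.float64(0.07), 81), (np.float64(0.074), 58), (np.float64(0.078), 84), (np.float64(0.082), 69), (np.float64(0.086), 70), (np.float64(0.09), 105), (np.float64(0.094), 91), (np.float64(0.098), 103), (np.float64(0.102), 382), (np.float64(0.106), 2874), (np.float64(0.11), 2322), (np.float64(0.114), 2681), (np.float64(0.118), 0), (np.float64(0.122), 0)]
fence 1116 z 0.036927795181943585 ((594.366455078125, -295.9129943847656), (121.5512466430664, 12.634804725646973), 11.222121238708496) [[533.5, -301.5], [536.0, -313.8999938964844], [655.2000122070312, -290.29998779296875], [6
[... 705 characters left out ...]
) [[648.0999755859375, -187.1999969482422], [655.2000122070312, -222.89999389648438], [666.4000244140625, -220.6999969482422], [659.2999877929688, -185.0]]
table -0.0008347202659454711
243 192 [ 0.5156 -0.2119  0.006 ] [ 0.5356 -0.1933  0.108 ] [ 0.537  -0.1921  0.115 ]
262 276 [ 0.5344 -0.3239  0.006 ] [ 0.5505 -0.2818  0.108 ] [ 0.5516 -0.279   0.115 ]
355 172 [ 0.6536 -0.1872  0.006 ] [ 0.6447 -0.1738  0.108 ] [ 0.6441 -0.1729  0.115 ]
383 280 [ 0.6945 -0.3295  0.006 ] [ 0.677  -0.2862  0.108 ] [ 0.6758 -0.2833  0.115 ]
458 264 [ 0.7915 -0.3068  0.006 ] [ 0.7537 -0.2683  0.108 ] [ 0.7511 -0.2657  0.115 ]
425 160 [ 0.7378 -0.1728  0.006 ] [ 0.7112 -0.1624  0.108 ] [ 0.7094 -0.1617  0.115 ]
```

View pics/c2.png

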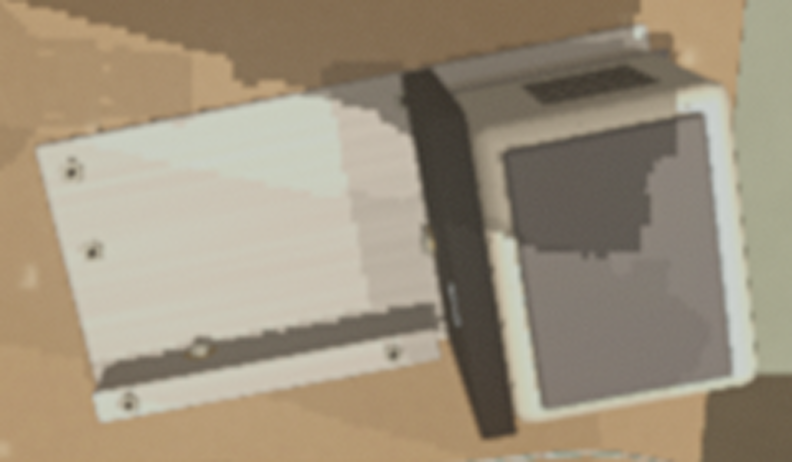

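The reader comes out cleanly at yaw ≈ 11.3° with its inner corner at about (0.6656, -0.2753). The side plunger pin shows at crop (200,348) and the end plunger at (428,240). Next, go above the carrier.

Call:
{"name": "arm_command", "arguments": {
  "plan": "0.031 -0.0066 0.0025 0;0.031 -0.0066 0.0025 0;0.031 -0.0066 0.0025 0;0.031 -0.0066 0.0025 0;0.031 -0.0066 0.0025 0;0.031 -0.0066 0.0025 0;0.031 -0.0066 0.0025 0;0.031 -0.0066 0.0025 0;0.031 -0.0066 0.0025 0;0.031 -0.0066 0.0025 0;0.031 -0.0066 0.0025 0;0.031 -0.0066 0.0025 0;0.031 -0.0066 0.0025 0;0.031 -0.0066 0.0025 0;0.031 -0.0066 0.0025 0;0.031 -0.0066 0.0025 0;0 0 0 0;0 0 0 0;0 0 0 0"
}}

```text
clock: 3.88
tcp_pos: [0.5057, 0.295, 0.305]
orientation: [2.223, 2.22, -0.001]
contact_force: [0.1, 0.6, 0.5]
grip_width: 0.0855
gripper_force: 0.0
```

Run:
```python
from h import *
k=cam('wrist'); np.savez('w2.npz',im=k['im'],d=k['d'],R=k['R'],p=k['p'],f=k['f'])
print(k['o']['tcp_pos'],k['o']['orientation'],k['o']['joints'].round(3),[proj(k,q) for q in([.534,.285,.102],[.47,.318,.07])])
u,v=map(int,proj(k,[.505,.30,.08])); print(u,v)
u0=max(0,min(u-120,400)); v0=max(0,min(v-90,300)); print(u0,v0)
save('w2.png',cv2.resize(k['im'][v0:v0+180,u0:u0+240],None,fx=3.3,fy=3.3,interpolation=2))
```

```text
[0.50569812 0.29504578 0.30498095] [ 2.22261720e+00  2.21972404e+00 -6.43978387e-04] [-0.483  0.274 -0.189  1.667  0.055  1.206 -0.686] [(np.float64(351.075750605558), np.float64(215.13835713712973)), (np.float64(282.75383290838124), np.float64(173.9372945093042))]
319 194
199 104
```

View pics/w2.png

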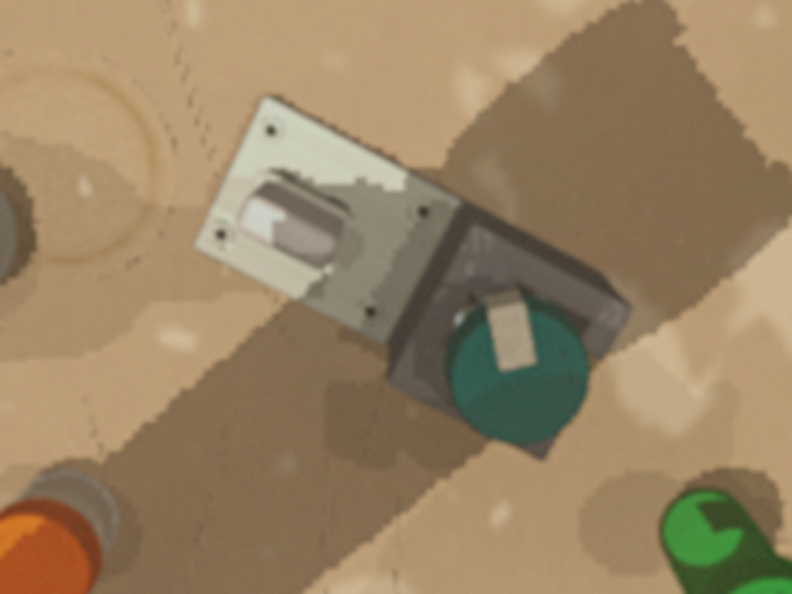

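The teal cap centre is at crop (518,370), and the white seal runs to the rim at (505,297). The plate is at (295,225) and the carrier's long edges slope about -27°. Measuring these now.

```bash
cat > meas.py <<'E'
from h import *
import sys
def measure(k):
    P=cloud(k); Z=P[...,2]; im=k['im'].astype(int); hsv=cv2.cvtColor(k['im'],cv2.COLOR_RGB2HSV)
    near=np.hypot(P[...,0]-.51,P[...,1]-.30)<.12
    teal=near&(hsv[...,0]>78)&(hsv[...,0]<100)&(hsv[...,1]>90)&(Z>.07)
    top=near&(Z>.092)&(Z<.112)
    # seal: low-saturation top pixels at cap height
    seal=top&(hsv[...,1]<90)&(hsv[...,2]>110)
    seal=cv2.morphologyEx(seal.astype(np.uint8),cv2.MORPH_OPEN,np.ones((3,3)))
    n,l,s,_=cv2.connectedComponentsWithStats(seal); i=1+s[1:,4].argmax(); seal=l==i
    cap=(top&teal)|seal
    vs,us=np.nonzero(cap); X=np.array([plane(k,u,v,.102)[:2] for u,v in zip(us,vs)])*1000
    h=cv2.convexHull(X.astype(np.float32)); c,rad=cv2.minEnclosingCircle(h); e=cv2.fitEllipse(h)
    vs,us=np.nonzero(seal); S=np.array([plane(k,u,v,.102)[:2] for u,v in zip(us,vs)])*1000
    S=S[np.hypot(*(S-c).T)<20]
    r_=cv2.minAreaRect(S.astype(np.float32)); m=S.mean(0)-np.array(e[0])
    w,V=np.linalg.eigh(np.cov(S.T)); ax=V[:,1]*np.sign(V[:,1]@m)
    print('cap',c,rad,e,'seal n',len(S),r_,'dir centre',np.degrees(np.arctan2(m[1],m[0])),'axis',np.degrees(np.arctan2(ax[1],ax[0])))
    base=near&(Z>.003)&(Z<.03)&(hsv[...,1]<70)
    pl=near&(Z>.060)&(Z<.08)&(np.hypot(P[...,0]-.47,P[...,1]-.318)<.04)
    ho=near&(Z>.055)&(Z<.07)&(np.hypot(P[...,0]-.534,P[...,1]-.285)<.05)
    for nme,mk in(('base',base),('plate',pl),('hous',ho)):
        Q=(P[mk][:,:2]*1000).astype(np.float32); print(nme,len(Q),np.median(P[mk][:,2]),cv2.minAreaRect(Q))
if __name__=='__main__':
    z=np.load(sys.argv[1]); measure(dict(im=z['im'],d=z['d'],R=z['R'],p=z['p'],f=float(z['f']),c=eyes.calibration('wrist')))
E
python3 meas.py w2.npz
```

```text
cap (537.3215942382812, 285.4463806152344) 18.470035552978516 ((537.832275390625, 285.56353759765625), (34.48696517944336, 35.60355758666992), 25.198015213012695) seal n 240 ((535.9884643554688, 294.3193359375), (10.757761001586914, 19.036718368530273), 12.619159698486328) dir centre 101.55633343285888 axis 102.65198602550689
base 3048 0.013283171957779977 ((504.2974548339844, 300.03778076171875), (55.834651947021484, 126.76007843017578), 62.10579299926758)
plate 395 0.0686541925648968 ((471.9330749511719, 317.0292053222656), (12.345163345336914, 29.587141036987305), 62.1341552734375)
hous 1440 0.06303142765032113 ((538.267578125, 282.0712890625), (55.91834259033203, 56.032711029052734), 62.203399658203125)
```

Call:
{"name": "arm_command", "arguments": {
  "plan": "-0.006 0.016 0.02 0;-0.006 0.016 0.02 0;0 0 0.02 -9;0 0 0.02 -9;0 0 0.02 -9;0 0 0.02 -9;0 0 0 -9;0 0 0 -9;0 0 0 -8;0 0 0.02 0;0 0 0.02 0;0 0 0.02 0;0 0 0.02 0;0 0 0.017 0;0 0 0 0;0 0 0 0",
  "hand": -1,
  "grip_force": 30
}}

```text
clock: 5.92
tcp_pos: [0.5378, 0.2844, 0.0886]
orientation: [0.76, 3.048, 0.001]
contact_force: [-0.1, -0.1, -0.6]
grip_width: 0.0853
gripper_force: 0.0
```

Call:
{"name": "arm_command", "arguments": {
  "plan": "0 0 0 0;0 0 0 0;0 0 0 0;0 0 0 0;0 0 0 0;0 0 0 0",
  "hand": 1
}}

```text
clock: 6.68
tcp_pos: [0.5379, 0.2841, 0.0888]
orientation: [0.76, 3.047, 0.001]
contact_force: [-1.1, -1.4, 5.8]
grip_width: 0.0388
gripper_force: 29.9
```

Run:
```python
from h import *
o=r.get_obs(); print(o['joints'].round(3),o['tcp_pos'],R.from_rotvec(o['orientation']).as_matrix().round(3),o['contact_force'],o['moment'],o['grip_width'],o['gripper_force'])
```

```text
[-0.325  0.549 -0.352  1.814  0.249  0.821  0.283] [0.53788878 0.28406244 0.08883102] [[-0.883  0.47   0.001]
 [ 0.47   0.883  0.   ]
 [-0.001  0.001 -1.   ]] [-1.06020188 -1.36418855  5.82439825] [-0.34090718  0.16349375 -0.03021979] 0.038813129657015666 29.902862906455994
```

Call:
{"name": "arm_command", "arguments": {
  "plan": "0 0 0 9;0 0 0 9;0 0 0 9;0 0 0 9;0 0 0 9;0 0 0 9;0 0 0 9;0 0 0 9;0 0 0 9;0 0 0 9;0 0 0 9;0 0 0 9;0 0 0 9;0 0 0 9;0 0 0 4.5;0 0 0 0;0 0 0 0;0 0 0 0"
}}

```text
clock: 8.93
tcp_pos: [0.5389, 0.2835, 0.0888]
orientation: [3.086, 0.588, 0.004]
contact_force: [4.1, -3.3, 5.7]
grip_width: 0.0388
gripper_force: 30.2
```

Call:
{"name": "arm_command", "arguments": {
  "plan": "0 0 0 0;0 0 0 0;0 0 0 0;0 0 0 0;0 0 -0.02 0;0 0 -0.04 0;0 0 -0.04 0;0 0 -0.04 0;0 0 -0.02 -9;0 0 -0.02 -9;0 0 0 -9;0 0 0 -9;0 0 0 -9;0 0 0 -9;0 0 0 -9;0 0 0 -9;0 0 0 -9;0 0 0 -9;0 0 0 -9;0 0 0 0",
  "hand": -1
}}

```text
clock: 11.42
tcp_pos: [0.5373, 0.2839, 0.268]
orientation: [-1.561, -2.726, 0.0]
contact_force: [0.0, 0.2, 0.3]
grip_width: 0.0853
gripper_force: 0.0
```

Call:
{"name": "arm_command", "arguments": {
  "plan": "0.035 0 0 -9;0.035 0 0 -9;0 0 0 -9;0 0 0 -4.5;0 0 0 0;0 0 0 0;0 0 0 0"
}}

```text
clock: 12.3
tcp_pos: [0.4974, 0.3411, 0.2681]
orientation: [0.763, 3.048, -0.0]
contact_force: [0.2, -0.4, -0.8]
grip_width: 0.0854
gripper_force: 0.0
```

Run:
```python
from h import *
from meas import measure
k=cam('wrist'); o=k['o']; print(o['clock'],o['tcp_pos'],o['joints'].round(3),R.from_rotvec(o['orientation']).as_matrix().round(3).tolist())
u,v=map(int,proj(k,[.505,.30,.08])); u0=max(0,min(u-130,380)); v0=max(0,min(v-97,286)); print(u0,v0)
save('w3.png',cv2.resize(k['im'][v0:v0+194,u0:u0+260],None,fx=3,fy=3,interpolation=2))
np.savez('w3.npz',im=k['im'],d=k['d'],R=k['R'],p=k['p'],f=k['f'])
measure(k)
```

```text
12.3 [0.49744703 0.34111435 0.26810002] [-0.568  0.33  -0.175  1.675  0.062  1.142  0.321] [[-0.882, 0.471, 0.0], [0.471, 0.882, -0.0], [-0.0, -0.0, -1.0]]
152 139
cap (540.4090576171875, 280.82623291015625) 18.388370513916016 ((543.813232421875, 279.6231384277344), (24.338207244873047, 38.19696807861328), 117.04074096679688) seal n 268 ((548.4529418945312, 278.3409729003906), (11.331295013427734, 18.27963638305664), 60.600833892822266) dir centre -13.902642228880103 axis -29.652304228670936
base 3555 0.013292926875484223 ((481.477783203125, 312.5341796875), (55.57780075073242, 75.87976837158203), 62.46705627441406)
plate 459 0.06860119069272985 ((471.51141357421875, 317.6278381347656), (12.070389747619629, 29.63264274597168), 62.5443229675293)
hous 1689 0.0630237612597423 ((537.850830078125, 282.8318786621094), (55.973602294921875, 56.1815185546875), 61.91975021362305)
```

View pics/w3.png

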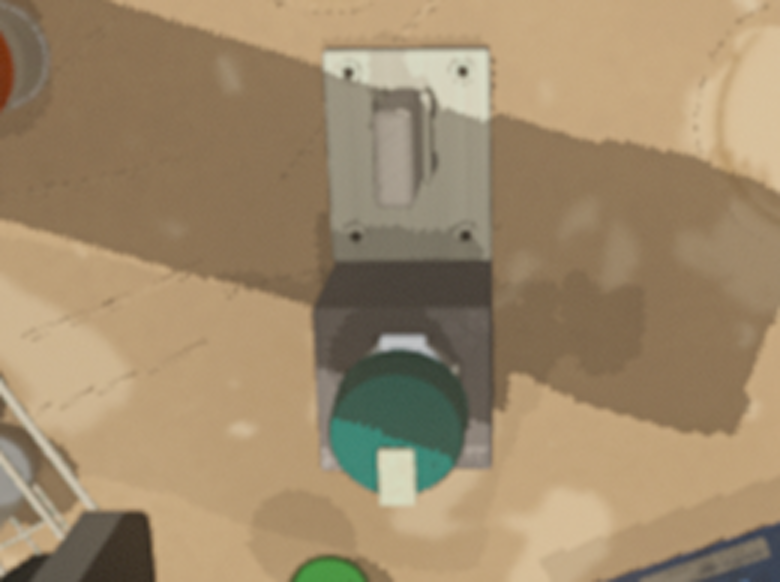

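The tube now faces out of the slot: seal at crop (397,475), pointing along carrier +x. I'll check the residual angle once more from the seal's two edges before taking the carrier.

Run:
```python
from h import *
z=np.load('w3.npz'); k=dict(im=z['im'],d=z['d'],R=z['R'],p=z['p'],f=float(z['f']),c=eyes.calibration('wrist'))
g=cv2.cvtColor(k['im'],cv2.COLOR_RGB2HSV)[...,1].astype(float)  # saturation: seal low vs teal high
L=[];Rr=[]
for v in range(139+454//3,139+490//3):
    row=g[v,152+350//3:152+445//3]; u0=152+350//3
    m=np.nonzero(row<(row.min()+row.max())/2)[0]; a,b=m[0],m[-1]; t=(row.min()+row.max())/2
    ul=u0+a-1+(row[a-1]-t)/(row[a-1]-row[a]); ur=u0+b+(t-row[b])/(row[b+1]-row[b])
    L.append(plane(k,ul,v,.102)[:2]); Rr.append(plane(k,ur,v,.102)[:2])
L,Rr=np.array(L)*1000,np.array(Rr)*1000
for Q in(L,Rr,(L+Rr)/2):
    d=cv2.fitLine(Q.astype(np.float32),cv2.DIST_L2,0,.01,.01).ravel(); a=np.degrees(np.arctan2(d[1],d[0])); print(len(Q),a, a-180 if a>90 else a, d[2:])
m=((L+Rr)/2).mean(0); print(m,np.linalg.norm(Rr-L,axis=1).round(1))
e=np.array([.8846,-.4664]);n=np.array([.4664,.8846])
for q,c in(('plate',(471.5,317.6)),('hous',(537.85,282.8))): print(q,(m-c)@e,(m-c)@n)
```

```text
Traceback (most recent call last):
IndexError: index 32 is out of bounds for axis 0 with size 32
```

Run:
```python
from h import *
z=np.load('w3.npz'); k=dict(im=z['im'],d=z['d'],R=z['R'],p=z['p'],f=float(z['f']),c=eyes.calibration('wrist'))
g=cv2.cvtColor(k['im'],cv2.COLOR_RGB2HSV)[...,1].astype(float)
L=[];Rr=[];u0=268
for v in range(290,305):
    row=g[v,u0:302]; t=(row.min()+np.percentile(row,75))/2; m=np.nonzero(row<t)[0]; a,b=m[0],m[-1]
    if a==0 or b>=len(row)-1 or not 8<b-a<18: print('skip',v,a,b); continue
    ul=u0+a-1+(row[a-1]-t)/(row[a-1]-row[a]); ur=u0+b+(t-row[b])/(row[b+1]-row[b])
    L.append(plane(k,ul,v,.102)[:2]); Rr.append(plane(k,ur,v,.102)[:2])
L,Rr=np.array(L)*1000,np.array(Rr)*1000
for Q in(L,Rr,(L+Rr)/2):
    d=cv2.fitLine(Q.astype(np.float32),cv2.DIST_L2,0,.01,.01).ravel(); print(len(Q),np.degrees(np.arctan(d[1]/d[0])))
m=((L+Rr)/2).mean(0); print(m,np.linalg.norm(Rr-L,axis=1).round(1))
n=np.array([.4664,.8846]); print((m-(471.5,317.6))@n,(m-(537.85,282.8))@n)
```

```text
skip 296 9 33
skip 297 0 33
skip 298 0 33
skip 299 2 33
skip 300 3 29
skip 301 5 27
skip 302 7 25
8 -25.936935
8 -26.793442
8 -26.365173
[546.68459425 279.65338486] [11.8 11.8 11.9 12.  12.1 12.1 12.5 11. ]
1.498519003470733 1.3369590034707333
```

The angle agrees with the carrier's to within about 1–2°. Now take the grip plate.

Call:
{"name": "arm_command", "arguments": {
  "plan": "0.006 -0.0165 0 0;0.006 -0.0165 0.01 0;0 0 0.03 0;0 0 0.03 0;0 0 0.03 0;0 0 0.03 0;0 0 0.03 0;0 0 0.03 0;0 0 0.019 0;0 0 0.01 0;0 0 0 0;0 0 0 0",
  "grip_force": 100
}}

```text
clock: 13.85
tcp_pos: [0.472, 0.3181, 0.05]
orientation: [0.76, 3.047, 0.002]
contact_force: [-0.5, 0.3, 0.3]
grip_width: 0.0854
gripper_force: 0.0
```

Call:
{"name": "arm_command", "arguments": {
  "plan": "0 0 0 0;0 0 0 0;0 0 0 0;0 0 0 0;0 0 0 0;0 0 0 0;0 0 0 0;0 0 0 0",
  "hand": 1
}}

```text
clock: 14.85
tcp_pos: [0.4715, 0.3179, 0.0495]
orientation: [0.76, 3.048, 0.001]
contact_force: [-1.3, -0.8, 5.5]
grip_width: 0.0091
gripper_force: 98.6
```

Call:
{"name": "arm_command", "arguments": {
  "plan": "0 0 -0.005 0;0 0 -0.015 0;0 0 -0.025 0;0 0 -0.03 0;0 0 -0.03 0;0 0 -0.03 0;0 0 -0.03 0;0 0 -0.025 0;0 0 -0.01 0;0 0 0 0"
}}

```text
clock: 16.1
tcp_pos: [0.4713, 0.3176, 0.2494]
orientation: [0.76, 3.048, 0.001]
contact_force: [0.3, 0.4, -4.4]
grip_width: 0.009
gripper_force: 98.0
```

Call:
{"name": "arm_command", "arguments": {
  "plan": "-0.007 -0.01 0 0;-0.014 -0.02 0 0;-0.0185 -0.026 0 0;-0.0185 -0.026 0 0;-0.0185 -0.026 0 0;-0.0185 -0.026 0 0;-0.0185 -0.026 0 0;-0.0185 -0.026 0 0;-0.0185 -0.026 0 0;-0.0185 -0.026 0 0;-0.0185 -0.026 0 0;-0.0185 -0.026 0 0;-0.0185 -0.026 0 0;-0.0185 -0.026 0 0;-0.0185 -0.026 0 0;-0.0185 -0.026 0 0;-0.0185 -0.026 0 0;-0.0185 -0.026 0 0;-0.0143 -0.0181 0 0;-0.006 -0.009 0 0"
}}

```text
clock: 18.6
tcp_pos: [0.5455, -0.2604, 0.2478]
orientation: [-0.763, -3.045, 0.001]
contact_force: [0.6, 0.7, -3.8]
grip_width: 0.0091
gripper_force: 98.0
```

Call:
{"name": "arm_command", "arguments": {
  "plan": "0 0 0 -5;0 0 0 -7;0 0 0 -8;0 0 0 -8;0 0 0 -7;0 0 0 -4.3;0 0 0 0;0 0 0 0;0 0 0 0"
}}

```text
clock: 19.73
tcp_pos: [0.5469, -0.2583, 0.249]
orientation: [0.308, -3.126, -0.0]
contact_force: [0.2, 0.3, -5.4]
grip_width: 0.0092
gripper_force: 98.1
```

Run:
```python
from h import *
k=cam('wrist'); o=k['o']; print(o['clock'],o['tcp_pos'],o['joints'].round(3),R.from_rotvec(o['orientation']).as_matrix().round(4).tolist(),o['contact_force'],o['moment'])
save('w4.png',k['im'])
```

```text
19.725 [ 0.5468899  -0.25826071  0.24895895] [ 0.314  0.34   0.031  1.705 -0.012  1.097  2.116] [[-0.9807, -0.1953, -0.0003], [-0.1953, 0.9807, 0.0001], [0.0003, 0.0002, -1.0]] [ 0.19479672  0.27728506 -5.37165174] [-0.03975859  0.15806792 -0.01102615]
```

View pics/w4.png

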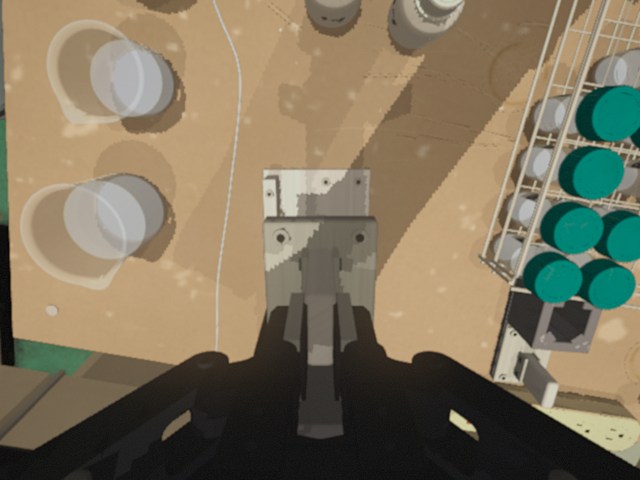

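The carrier hangs level in the gripper and parallel to the reader's plate; its rear edge is at (263–377,218) and the plate shows behind it at (263–370,170–215). Lowering.

Call:
{"name": "arm_command", "arguments": {
  "plan": "0 0 0.01 0;0 0 0.02 0;0 0 0.025 0;0 0 0.025 0;0 0 0.025 0;0 0 0.025 0;0 0 0.025 0;0 0 0.02 0;0 0 0.01 0;0 0 0.006 0;0 0 0 0;0 0 0 0"
}}

```text
clock: 21.28
tcp_pos: [0.5476, -0.2587, 0.0589]
orientation: [-0.309, 3.125, -0.001]
contact_force: [-0.3, -0.7, -4.6]
grip_width: 0.0092
gripper_force: 98.1
```

Call:
{"name": "arm_command", "arguments": {
  "plan": "0 0 0.001 0;0 0 0 0;0 0 0.001 0;0 0 0 0;0 0 0 0"
}}

```text
clock: 21.9
tcp_pos: [0.547, -0.2584, 0.0561]
orientation: [-0.309, 3.126, -0.0]
contact_force: [0.1, -1.0, -4.1]
grip_width: 0.0093
gripper_force: 98.2
```

Call:
{"name": "arm_command", "arguments": {
  "plan": "0 0 0.0007 0;0 0 0 0;0 0 0 0;0 0 0 0"
}}

```text
clock: 22.4
tcp_pos: [0.547, -0.2585, 0.0556]
orientation: [-0.309, 3.126, -0.0]
contact_force: [-2.1, -0.0, -0.3]
grip_width: 0.0097
gripper_force: 98.6
```

Call:
{"name": "arm_command", "arguments": {
  "plan": "0 -0.002 0.0003 0;0 -0.002 0 0;0 -0.002 0 0;0 -0.002 0 0;0 -0.001 0 0;0 -0.001 0 0;0 0 0 0;0 0 0 0"
}}

```text
clock: 23.4
tcp_pos: [0.5497, -0.2669, 0.0556]
orientation: [-0.311, 3.125, 0.002]
contact_force: [-1.9, 6.9, 7.6]
grip_width: 0.0092
gripper_force: 99.7
```

Call:
{"name": "arm_command", "arguments": {
  "plan": "-0.002 0 0 0;-0.002 0 0 0;-0.002 0 0 0;-0.001 0 0 0;-0.001 0 0 0;0 0 0 0;0 0 0 0"
}}

```text
clock: 24.28
tcp_pos: [0.5538, -0.2678, 0.0555]
orientation: [0.306, -3.122, -0.001]
contact_force: [-10.8, 3.2, 14.0]
grip_width: 0.0093
gripper_force: 100.6
```

```bash
cat > st.py <<'E'
from h import *
o=r.get_obs(); a=np.radians(11.3); e=np.array([np.cos(a),np.sin(a)]); n=np.array([-e[1],e[0]])
p=(o['tcp_pos'][:2]-[.6656,-.2753])*1000; F=o['contact_force']; M=o['moment']
W=R.from_rotvec(o['orientation']).as_matrix()
print('t',round(o['clock'],2),'rdr xy',(p@e).round(2),(p@n).round(2),'(home -103,28) z',(o['tcp_pos'][2]*1000).round(2),'F',(F[:2]@e).round(1),(F[:2]@n).round(1),F[2].round(1),'M',(M[:2]@e).round(2),(M[:2]@n).round(2),M[2].round(2),'yaw',np.degrees(np.arctan2(-W[0,1],W[1,1])).round(2),'tilt',(W[:2,2]*57.3).round(2))
E
python3 st.py
```

```text
t 24.27 rdr xy -108.14 29.25 (home -103,28) z 55.49 F -10.0 5.2 14.0 M 1.14 1.99 0.07 yaw 11.19 tilt [-0.29 -0.01]
```

Call:
{"name": "arm_command", "arguments": {
  "plan": "0 0 -0.001 0;0 0 -0.0008 0;0 0 0 0;0 0 0 0"
}}

```text
clock: 24.78
tcp_pos: [0.5561, -0.267, 0.0563]
orientation: [0.308, -3.125, 0.0]
contact_force: [-2.8, -0.7, -3.1]
grip_width: 0.0093
gripper_force: 98.3
```

```bash
python3 st.py
```

```text
t 24.77 rdr xy -105.71 29.54 (home -103,28) z 56.34 F -2.9 -0.1 -3.1 M 0.13 0.81 -0.12 yaw 11.26 tilt [-0.07 -0.01]
```

Call:
{"name": "arm_command", "arguments": {
  "plan": "0 -0.001 0.0003 0;0 -0.001 0 0;0 -0.001 0 0;0 -0.001 0 0;0 0 0 0;0 0 0 0"
}}

```text
clock: 25.52
tcp_pos: [0.5574, -0.2693, 0.0563]
orientation: [0.311, -3.125, -0.003]
contact_force: [-3.7, 3.0, -1.7]
grip_width: 0.0093
gripper_force: 98.4
```

```bash
python3 st.py
```

```text
t 25.52 rdr xy -104.97 27.13 (home -103,28) z 56.29 F -3.0 3.6 -1.7 M 1.03 0.81 0.09 yaw 11.37 tilt [-0.06  0.09]
```

Call:
{"name": "arm_command", "arguments": {
  "plan": "0 -0.001 0 0;0 -0.001 0 0;-0.001 0 0 0;-0.001 0 0 0;-0.001 0 0 0;0 0 0 0;0 0 0 0"
}}

```text
clock: 26.4
tcp_pos: [0.5581, -0.2695, 0.056]
orientation: [0.31, -3.12, -0.007]
contact_force: [-11.5, 6.8, 4.5]
grip_width: 0.0095
gripper_force: 99.4
```

```bash
python3 st.py
```

```text
t 26.4 rdr xy -104.25 26.78 (home -103,28) z 56.01 F -10.0 8.9 4.5 M 2.14 1.99 0.1 yaw 11.35 tilt [-0.35  0.23]
```

Call:
{"name": "arm_command", "arguments": {
  "plan": "-0.001 0 0 0;-0.001 0 0 0;-0.001 0 0 0;0 -0.001 0 0;0 -0.001 0 0;0 -0.001 0 0;0 0 0 0;0 0 0 0;0 0 0 0"
}}

```text
clock: 27.52
tcp_pos: [0.5596, -0.2693, 0.056]
orientation: [0.311, -3.116, -0.014]
contact_force: [-18.7, 12.5, 13.0]
grip_width: 0.0093
gripper_force: 100.6
```

```bash
python3 st.py
```

```text
t 27.52 rdr xy -102.77 26.67 (home -103,28) z 55.96 F -15.9 16.0 13.0 M 3.78 3.08 0.08 yaw 11.39 tilt [-0.63  0.44]
```

Call:
{"name": "arm_command", "arguments": {
  "plan": "0 0 -0.0008 0;-0.001 0 0 0;-0.001 0 0 0;0 -0.001 0 0;0 0 0 0;0 0 0 0;0 0 0 0"
}}

```text
clock: 28.4
tcp_pos: [0.5596, -0.2693, 0.056]
orientation: [0.31, -3.112, -0.017]
contact_force: [-21.7, 14.5, 13.6]
grip_width: 0.0091
gripper_force: 100.7
```

```bash
python3 st.py
python3 - <<'E'
from h import *
k=cam('wrist'); P=cloud(k); a=np.radians(11.3); e=np.array([np.cos(a),np.sin(a)]); n=np.array([-e[1],e[0]])
L=np.stack([(P[...,:2]-[.6656,-.2753])@e,(P[...,:2]-[.6656,-.2753])@n,P[...,2]],-1)*1000
def fit(m,nm):
    Q=L[m]; A=np.c_[Q[:,:2],np.ones(len(Q))]
    for _ in range(3):
        c=np.linalg.lstsq(A,Q[:,2],rcond=None)[0]; res=np.abs(Q[:,2]-A@c); g=res<max(2*np.median(res),.5); A,Q=A[g],Q[g]
    print(nm,len(Q),'slopes deg',np.degrees(c[:2]).round(2),'z',np.median(Q[:,2]).round(2),'ext',np.percentile(Q,[0.5,99.5],0).round(1).tolist())
fit((L[...,0]>-128)&(L[...,0]<-85)&(L[...,1]>1)&(L[...,1]<54)&(L[...,2]>14)&(L[...,2]<26),'carrier base')
fit((L[...,0]>-134)&(L[...,0]<-40)&(L[...,1]<-2)&(L[...,1]>-11)&(L[...,2]>30)&(L[...,2]<44),'fence')
fit((L[...,0]>-60)&(L[...,0]<0)&(L[...,1]>-3)&(L[...,1]<60)&(L[...,2]>64)&(L[...,2]<76),'housing')
save('w5.png',k['im']); kd=cam('side'); save('s5.png',cv2.resize(kd['im'][150:300,200:400],None,fx=4,fy=4,interpolation=2))
E
```

```text
t 28.4 rdr xy -102.81 26.64 (home -103,28) z 55.99 F -18.4 18.5 13.6 M 4.16 3.9 0.02 yaw 11.37 tilt [-0.87  0.52]
carrier base 3758 slopes deg [-0.42  0.87] z 19.62 ext [[-127.7, 1.1, 18.7], [-85.9, 53.9, 20.6]]
fence 1574 slopes deg [-0.16  0.02] z 37.09 ext [[-133.6, -11.0, 36.5], [-67.3, -2.0, 37.7]]
housing 556 slopes deg [22.12  0.65] z 68.98 ext [[-56.0, 17.4, 66.7], [-49.5, 36.0, 70.4]]
```

View pics/w5.png

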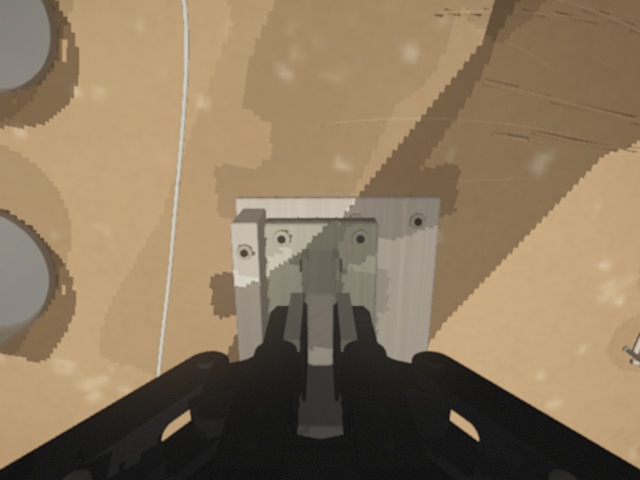

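Both coordinates have stopped moving, so it is seated. However, the side push has rolled the carrier by about 0.8°. I'll press down a little more and ease the side push slightly.

Call:
{"name": "arm_command", "arguments": {
  "plan": "0 0.0006 0.001 0;0 0 0.001 0;0 0 0.001 0;0 0 0 0;0 0 0 0;0 0 0 0"
}}

```text
clock: 29.25
tcp_pos: [0.5596, -0.2693, 0.0558]
orientation: [0.309, -3.113, -0.016]
contact_force: [-30.7, 17.8, 35.8]
grip_width: 0.0092
gripper_force: 103.6
```

```bash
cat > flat.py <<'E'
from h import *
k=cam('wrist'); P=cloud(k); a=np.radians(11.3); e=np.array([np.cos(a),np.sin(a)]); n=np.array([-e[1],e[0]])
L=np.stack([(P[...,:2]-[.6656,-.2753])@e,(P[...,:2]-[.6656,-.2753])@n,P[...,2]],-1)*1000
def fit(m,nm):
    Q=L[m]; A=np.c_[Q[:,:2],np.ones(len(Q))]
    for _ in range(3):
        c=np.linalg.lstsq(A,Q[:,2],rcond=None)[0]; res=np.abs(Q[:,2]-A@c); g=res<max(2*np.median(res),.5); A,Q=A[g],Q[g]
    print(nm,len(Q),'slopes deg',np.degrees(c[:2]).round(2),'z',np.median(Q[:,2]).round(2))
fit((L[...,0]>-128)&(L[...,0]<-85)&(L[...,1]>1)&(L[...,1]<54)&(L[...,2]>14)&(L[...,2]<26),'carrier base')
fit((L[...,0]>-138)&(L[...,0]<-60)&(L[...,1]<88)&(L[...,1]>58)&(L[...,2]>2)&(L[...,2]<11),'plate')
fit((L[...,0]>-134)&(L[...,0]<-40)&(L[...,1]<-2)&(L[...,1]>-11)&(L[...,2]>30)&(L[...,2]<44),'fence')
E
python3 st.py; python3 flat.py
```

```text
t 29.25 rdr xy -102.81 26.66 (home -103,28) z 55.79 F -26.6 23.5 35.8 M 5.05 5.39 0.04 yaw 11.34 tilt [-0.83  0.49]
carrier base 3697 slopes deg [-0.39  0.81] z 19.49
plate 4712 slopes deg [-0.06  0.11] z 5.11
fence 1605 slopes deg [-0.14 -0.45] z 37.13
```

Call:
{"name": "arm_command", "arguments": {
  "plan": "0 0.0005 -0.001 0;0 0.0005 -0.0005 0;0 0 0 0;0 0 0 0;0 0 0 0;0 0 0 0",
  "grip_force": 45
}}

```text
clock: 30.05
tcp_pos: [0.5595, -0.2693, 0.0558]
orientation: [0.309, -3.113, -0.013]
contact_force: [-24.3, 12.8, 21.8]
grip_width: 0.0091
gripper_force: 101.9
```

```bash
python3 st.py; python3 flat.py
```

```text
t 30.05 rdr xy -102.84 26.7 (home -103,28) z 55.81 F -21.3 17.3 21.8 M 3.92 4.46 0.08 yaw 11.33 tilt [-0.8   0.42]
carrier base 3689 slopes deg [-0.31  0.81] z 19.45
plate 4742 slopes deg [-0.07  0.04] z 5.06
fence 1547 slopes deg [-0.31  0.08] z 37.09
```

Call:
{"name": "arm_command", "arguments": {
  "plan": "0.0007 0 0 0;0 0 0 0;0 0 0 0;0 0 0 0",
  "hand": 1,
  "grip_force": 45
}}

```text
clock: 30.6
tcp_pos: [0.5596, -0.2693, 0.0558]
orientation: [0.309, -3.114, -0.013]
contact_force: [-22.8, 12.4, 21.3]
grip_width: 0.0093
gripper_force: 101.5
```

```bash
python3 st.py; python3 flat.py
```

```text
t 30.6 rdr xy -102.79 26.68 (home -103,28) z 55.85 F -19.9 16.7 21.3 M 3.86 4.07 0.08 yaw 11.34 tilt [-0.73  0.41]
carrier base 3835 slopes deg [-0.25  0.77] z 19.45
plate 4919 slopes deg [-0.07  0.03] z 5.09
fence 1693 slopes deg [-0.09 -0.11] z 37.11
```

Call:
{"name": "arm_command", "arguments": {
  "plan": "0.0003 0 -0.0008 0;0.0003 0.0002 -0.0004 0;0 0 0 0;0 0 0 0;0 0 0 0;0 0 0 0;0 0 0 0",
  "grip_force": 100
}}

```text
clock: 31.52
tcp_pos: [0.5596, -0.2692, 0.0559]
orientation: [0.31, -3.115, -0.012]
contact_force: [-17.5, 11.0, 9.0]
grip_width: 0.0095
gripper_force: 100.0
```

```bash
python3 st.py; python3 flat.py
```

```text
t 31.52 rdr xy -102.78 26.72 (home -103,28) z 55.93 F -14.9 14.3 9.0 M 3.17 3.09 0.09 yaw 11.36 tilt [-0.67  0.39]
carrier base 3741 slopes deg [-0.38  0.78] z 19.52
plate 4929 slopes deg [-0.08  0.02] z 5.12
fence 1586 slopes deg [-0.04  0.75] z 37.12
```

View pics/s5.png

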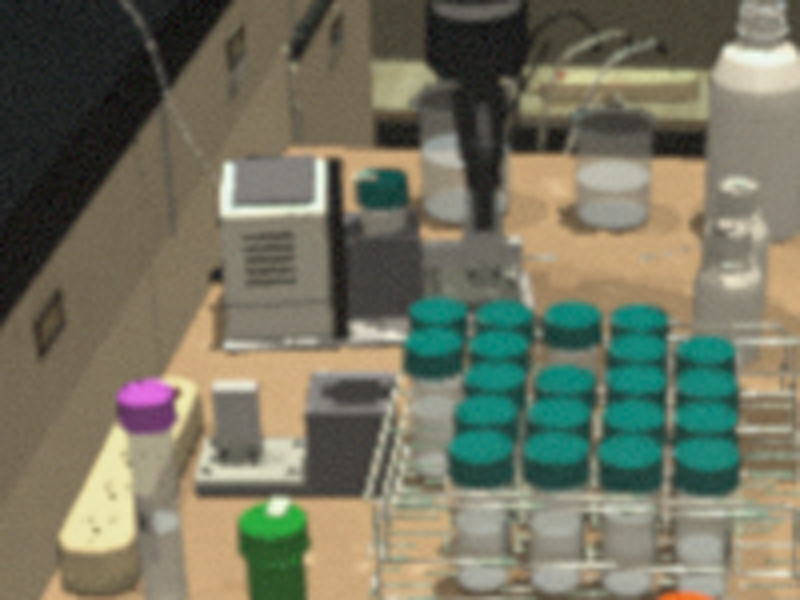

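The housing is flush with the reader's face, at crop (345,260), with the seal towards the window. I'll firm up the push slightly and hand in.

Call:
{"name": "arm_command", "arguments": {
  "plan": "-0.0006 -0.0007 0.0002 0;0 0 0 0;0 0 0 0;0 0 0 0;0 0 0 0;0 0 0 0"
}}

```text
clock: 32.33
tcp_pos: [0.5596, -0.2693, 0.0559]
orientation: [0.31, -3.114, -0.014]
contact_force: [-21.6, 11.9, 14.4]
grip_width: 0.0092
gripper_force: 100.6
```

```bash
python3 st.py; python3 -c "
from h import *
print(ticket.hand_in())"
```

```text
t 32.33 rdr xy -102.82 26.66 (home -103,28) z 55.9 F -18.9 15.9 14.4 M 3.74 3.62 0.07 yaw 11.36 tilt [-0.76  0.44]
the job is handed in; nothing more can be done
None
```

Job handed in at 32 s: the tube's barcode faces out of the slot to within about 2°, and the carrier is still gripped and held in the reader's corner at about 19 N on the face and 16 N on the fence; the side push leaves it rolled about 0.75° off flat, and the plungers were inferred from the carrier no longer moving, not read.

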